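Wind an oat mill's plates together and feel their gap with a taper gauge

TASK

Wind the sprung wing key of the little oat mill clockwise until it comes up against its stop, taking a fresh grip as needed, and let go of it. Then take the tapered gauge out of its wooden stand by the handle and slide it blade down, upright and square, into the middle of the gap between the mill's two upright plates until it drags snugly on both of them, gently and without forcing it. Finish while still holding the gauge by its handle at that depth; leave the other breakfast things where they are.

Things in the scene. Friction and masses are not known exactly. Their poses are not given: they have to be found in the camera images.
- oat_mill: Oat mill: fixed wooden base 135 x 245 x 20 mm; on it a metal head with two upright steel plates, a key housing at its -y end (87 mm high) and an end block at its +y end (79 mm). The head floats up to 3 mm along y, sprung to the middle (0.3 N a mm). Origin on the table below the middle of the plates; z up; y across the gap, away from the key; x along it. Turned up to 0.3 rad from the world axes.
- key (a joint): Angle of the wing key about its upright axis, rad. Grows clockwise seen from above; starts between 0 and 0.6; its stop is at 2.6 and it counts as wound above 2.4. Sprung: it stiffens as it is wound (0.12 to 0.18 N m), and a pawl holds it wherever it is let go. Each rad draws the key plate 3 mm nearer the other plate.
- key_grip (a point): Centre of the key's brass wing, an upright flat 46 mm long (this point's x axis, which lies along the mill's x when the key reads 0 and turns with the key), 8 mm thick (y) and 30 mm high. On the turning axis, 120 mm above the table, 105 mm from the mill's middle on its -y side, 18 mm clear of the housing below.
- key_plate_edge (a point): Middle of the inner face of the plate next to the key housing, near its top, 100 mm above the table. Steel, 80 mm long along the gap, 12 mm thick, 75 mm high, with a small flared lip at the top (to about 103 mm). It moves with the key. Axes parallel to the mill's.
- back_plate_edge (a point): The same point of the other, equal plate, which is sprung: it gives outward 1 mm for every 2.5 N. The gap lies between this point and key_plate_edge: 7 to 9 mm with the key wound, different each time, and 6 to 8 mm wider with the key as found. The plates float sideways with the head, so they centre on what is between them. The gap is 70 mm deep.
- key_plate: The plate next to the key housing, whose edge is key_plate_edge.
- back_plate: The sprung plate, whose edge is back_plate_edge.
- gauge_grip (a point): Centre of the gauge's dark wood handle (34 mm wide along this point's x, 14 mm thick along y, 56 mm high; z up), 108 mm above the blade's tip. Below the handle a steel shoulder 46 x 30 x 6 mm, then the steel blade: 72 mm long, 32 mm wide, tapering evenly from 12.6 mm thick at the shoulder to 4 mm at the tip. At the start this point is 121 mm above the table. Both ways round are alike.
- gauge: The tapered gauge, about 160 g; origin at the middle of the blade's tip, axes as for gauge_grip. It hangs upright by its shoulder, blade down, in the stand.
- gauge_stand: Wooden stand of the gauge, fixed: foot 85 x 70 mm, slotted post 56 x 33 mm, 85 mm high. Origin on the table under its middle; x along the slot. Its slot is 40 x 17 mm, so the gauge comes out straight up (75 mm).
- honey_jar: Bystander: honey jar, 65 mm across, 86 mm high; origin under its middle.
- apple: Bystander: red apple, 70 mm across, 65 mm high; origin under its middle.
- mug: Bystander: white mug, 90 x 130 mm with handle, 96 mm high; origin under its middle.
- jam_tub: Bystander: small jam portion tub, 37 x 50 x 16 mm, in front of the mill; origin under its middle.
- jam_tub_2: Bystander: a like jam tub at the far right; origin under its middle.
- banana: Bystander: banana at the left, 192 x 58 x 38 mm; origin under its middle.
Not all that is in view belongs to the job. Of the things shaped like the gauge, the bare steel one is meant.

How it is judged:
By the outcome, as a careful person would: the job done as asked, in the order asked, and still so for the second after the job is handed in, while the arm keeps its last pose, push and grip.
It also fails if it takes over 72 s, if anything falls off the work surface, if the arm or the gripper's body presses on something with over 40 N, if the wrist force passes 120 N, or if a joint passes its speed limit or range.

ROBOT

A 6-joint arm with a two-finger parallel gripper is mounted at the origin on a cart in front of the work surface, level with it; the furniture and walls round the work are solid. World frame = base frame: x ahead of the robot, y to its left, z up, the work surface at z = 0. Lengths are in m, angles in rad, forces in N, time in s.
With the tool pointing down it reaches from about 0.4 to 0.825 m from the base axis. Payload 7 kg.
Tool frame: the origin (TCP) lies on the mounting face of the last link; the fingertips stand 178 mm ahead of it and the grasp point (between the pads) lies arm.grip_depth ahead of it (arm.grip_depth is the distance from the TCP to the grasp point, in m); z points along the fingers, y is the direction in which the jaws open and shut (so a half turn about z gives the same grasp; the last joint's range is limited). The gripper opens to 88 mm and grips with 3 to 60 N. Pads are 19 mm wide; open, the fingers measure 130 mm over their backs; the gripper's body (78 mm by 193 mm) begins 47 mm behind the grasp point.
Start: joints at [1.442, 0.359, 0.012, 0, -1.224, -0.288], TCP at [0.273, 0.617, 0.405] pointing down, gripper open.
Joint ranges: [-3.07, 3.07], [-1.43, 2.12], [-1.02, 1.25], [-3.03, 1.67], [-3.05, -0], [-3.03, 3.03]. Speed limits (rad/s): [2.39, 2.39, 3.01, 3.14, 3.14, 3.14].

INTERFACE

Orientations are given as [roll, pitch, yaw] about the fixed x, y, z axes, in that order (R = Rz(yaw) Ry(pitch) Rx(roll)).
In Python, from station import arm gives the robot as it stands.
- The arm moves only by the tool carry_out, never from a script. Its argument "targets" is a list that holds one entry, the list of rows, each a list of 7 numbers: the turn, a rotation vector about the tool's x, y, z in units of 8 degrees (1.0 is 8 degrees), then the shift along the tool's x, y, z in units of 2.5 cm (1.0 is 2.5 cm), then the opening, from -1 (shut) to 1 (fully open). A call has 1 to 20 rows; each row shifts and turns the commanded pose from where the row before left it, along the tool's axes as they then stand; what a row does not reach is not made up. A row lasts 1/8 s, in which the tool goes at most 62.5 mm and 10.7 degrees, less where a joint would pass 70% of its speed; a pose out of reach is approached as far as the arm can. A call with a number of a shift or a turn outside -1 to 1 is refused whole. A call with a gripper value outside its range is refused whole. The fingers move at their own pace and stop on an object; "squeeze" is the grip in N (left out, the last holds). Time passes only in rows, so rows that do not move let the fingers close. It gives the time, the measured TCP pose, the force and the opening at its end, in the units of the state.
- arm.get_state(): the state, without advancing time (a new reading comes with each control period).
- arm.grab_frame(name): name is "side" or "top"; returns (picture, depth): 420x560x3 uint8, red, green, blue; 420x560 float32, m along the optical axis (not along the pixel's ray), 0 where there is no reading.
- arm.camera_model(name): a dict with "camera_matrix" (3x3 intrinsics, pixels), "world_from_camera" (4x4, takes a point from camera to world coordinates). Camera axes: x right, y down, z forward; pixel columns grow to the right and rows downward; lengths in m; the calibration is good to about 2 mm. A picture is of the moment at which its call begins. camera_model takes no time and is no camera call.
- arm.job_done(): hands the job in, once; it reports no verdict.
Trained networks look in the newest picture that a camera, given by its name, has taken for a name from the list of things; names that differ only in an ending like _2 or _b are one class to them, and where a whole thing is asked for, a point or a joint stands for the part that bears it (a point fixed in the world has none). Each returns a list of dicts, best first, with "conf" (0 to 1); they miss things now and then, are a little off and sometimes report something else, mostly with a low value. They report only what shows in the picture. A call takes as long as a camera call. They do not tell look-alikes from the thing itself.
- arm.spot_in(camera, query): "point" ([row, column] in pixels, amid what is visible of it).
- arm.landmark_of(camera, query): "point" ([row, column] in pixels: a listed point, or the origin of a listed thing).
The state is a dict: "t": time; "q": joint angles; "qd": joint speeds; "joint_efforts": joint torques, N m; "eef_pos": TCP position; "ee_rot": TCP orientation; "force": force on the tool from outside, world axes, zero at the start; "moment": the same for the moment, N m; "width": finger opening in m.
Only numpy, scipy, OpenCV 4.12 (cv2) and the standard library are available. Lean on these libraries where they do the work, as an engineer would, in place of code of your own. Each camera call takes 0.05 s, during which the arm holds its last target.

## Working session

There is one attempt and no reset: what is moved stays moved. The work goes in short steps, Python scripts to look and compute and a tool call to move; the robot and the scene stay as the last step left them, time stands still between calls to the robot, and variables do not carry over. Pictures are saved under pics/ and viewed, and the job is handed in when it is done.

Besides the shell and the picture viewer there is one more tool, called after "Request:" as a command line: name --argument value ..., lists and objects as JSON in quotes. carry_out: Moves the arm, as the interface text tells. Its arguments: {"type":"object","properties":{"targets":{"type":"array"},"squeeze":{"type":"number"}},"required":["targets"]}

```bash
ls; mkdir -p pics
python3 - <<'E'
from station import arm
import cv2,numpy as np
print(arm.get_state(), arm.grip_depth)
for n in("side","top"):
    p,d=arm.grab_frame(n); cv2.imwrite(f"pics/{n}0.png",p[:,:,::-1]); np.save(f"pics/{n}0.npy",d)
    print(n,arm.camera_model(n))
    for q in("key_grip","key_plate_edge","back_plate_edge","gauge_grip","oat_mill","gauge_stand"):
        print(q,[(np.round(r["point"],1).tolist(),round(r["conf"],2)) for r in arm.landmark_of(n,q)][:4])
E
```

```text
pics
{'t': 0.0, 'q': array([ 1.44212406e+00,  3.59368137e-01,  1.10676045e-02, -3.42059463e-04,
       -1.22405880e+00, -2.88117120e-01]), 'qd': array([ 0.00034503,  0.00024092,  0.0002366 ,  0.00062605,  0.00157659,
       -0.00069594]), 'joint_efforts': array([ 1.20999443e-04, -5.82718849e+01,  2.93053758e+01,  6.99712381e+00,
        7.01902361e-03, -1.49023922e-04]), 'eef_pos': array([0.27317206, 0.6170485 , 0.40373983]), 'ee_rot': array([ 3.14000270e+00, -1.35860962e-04, -4.16905770e-01]), 'force': array([-0.77876516,  0.13201774,  0.21381027]), 'moment': array([-0.02431433, -0.03418553,  0.01395715]), 'width': 0.08748680959887484} 0.1593
side {'camera_matrix': array([[381.3645797 ,   0.        , 283.21463276],
       [  0.        , 381.3645797 , 212.08591529],
       [  0.        ,   0.        ,   1.        ]]), 'world_from_camera': array([[ 0.85722447, -0.27105456,  0.43783061,  0.06536812],
       [-0.51429768, -0.4081078 ,  0.75428504, -0.80890455],
       [-0.02577031, -0.87176685, -0.48924272,  0.6233395 ],
       [ 0.        ,  0.        ,  0.        ,  1.        ]])}
key
[... 233 characters left out ...]
, 0.63)]
top {'camera_matrix': array([[498.48425703,   0.        , 273.03567154],
       [  0.        , 498.48425703, 207.11389534],
       [  0.        ,   0.        ,   1.        ]]), 'world_from_camera': array([[ 0.02310504, -0.99406819,  0.106276  ,  0.36587727],
       [-0.99970444, -0.02377765, -0.00506598, -0.01125353],
       [ 0.00756293, -0.10612754, -0.99432376,  1.52770684],
       [ 0.        ,  0.        ,  0.        ,  1.        ]])}
key_grip [([182.7, 321.0], 0.61)]
key_plate_edge []
back_plate_edge [([195.3, 281.5], 0.76), ([197.2, 278.6], 0.18)]
gauge_grip [([184.9, 180.3], 0.56), ([223.6, 190.4], 0.55)]
oat_mill [([198.8, 284.2], 0.73)]
gauge_stand [([230.4, 198.2], 0.61)]
```

View pics/side0.png

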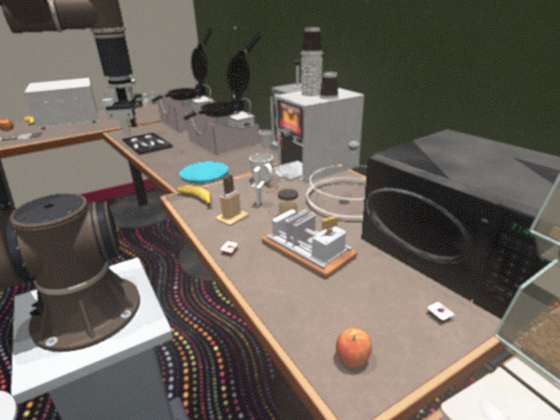

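View pics/top0.png

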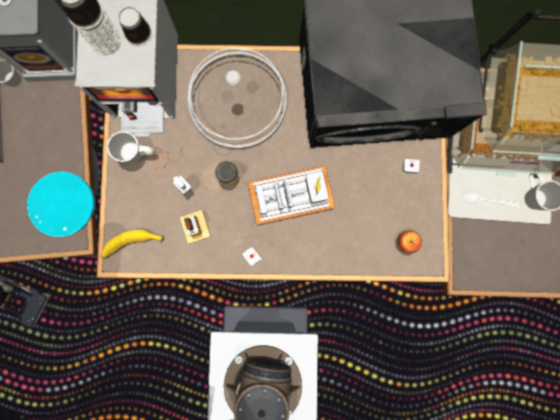

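Run:
```python
import cv2
a=cv2.imread("pics/side0.png")[130:290,190:390]; cv2.imwrite("pics/sc0.png",cv2.resize(a,None,fx=4,fy=4,interpolation=cv2.INTER_CUBIC)[:600])
a=cv2.imread("pics/top0.png")[140:270,150:360]; cv2.imwrite("pics/tc0.png",cv2.resize(a,None,fx=3.8,fy=3.8,interpolation=cv2.INTER_CUBIC))
```

```text
(no output)
```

View pics/sc0.png

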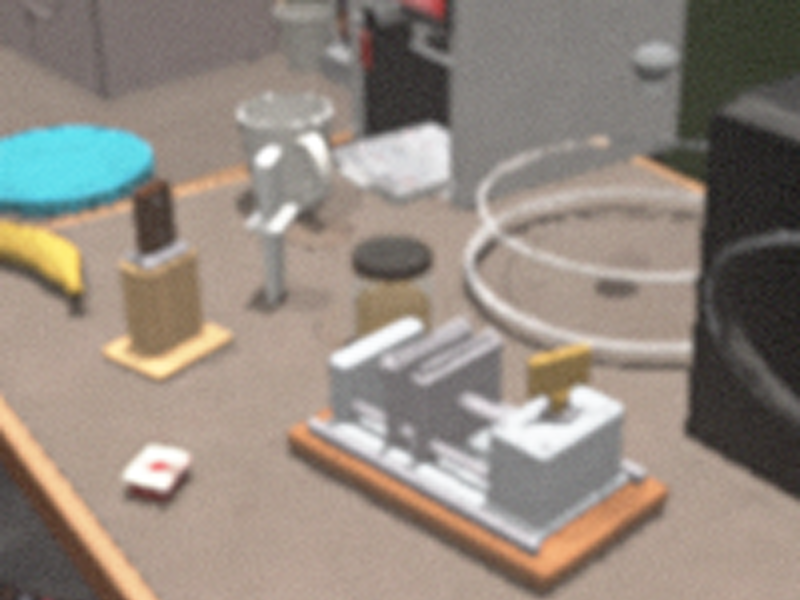

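View pics/tc0.png

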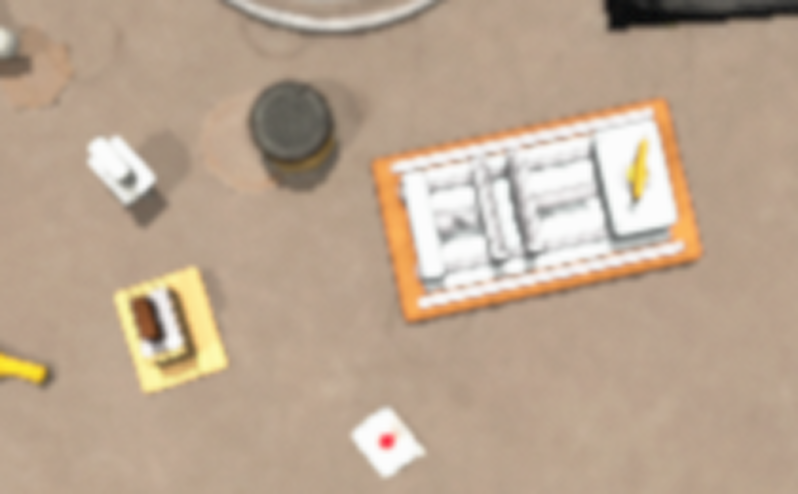

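```bash
cat > h.py <<'E'
import numpy as np,cv2
from station import arm
M={n:arm.camera_model(n) for n in("side","top")}
def ray(n,rc):
    K=M[n]["camera_matrix"];T=M[n]["world_from_camera"]
    d=T[:3,:3]@np.linalg.solve(K,[rc[1],rc[0],1.]);return T[:3,3],d
def onz(n,rc,z):
    o,d=ray(n,rc);return o+d*(z-o[2])/d[2]
def tri(a,b):
    o1,d1=ray("side",a);o2,d2=ray("top",b)
    s=np.linalg.lstsq(np.c_[d1,-d2],o2-o1,rcond=None)[0]
    p,q=o1+s[0]*d1,o2+s[1]*d2
    return (p+q)/2,np.linalg.norm(p-q)
def proj(n,p):
    K=M[n]["camera_matrix"];T=M[n]["world_from_camera"]
    c=np.linalg.inv(T)@np.r_[p,1];u=K@c[:3];return u[1]/u[2],u[0]/u[2]
def cloud(n,d):
    K=M[n]["camera_matrix"];T=M[n]["world_from_camera"]
    r,c=np.indices(d.shape);P=np.stack([(c-K[0,2])/K[0,0]*d,(r-K[1,2])/K[1,1]*d,d],-1)
    return P@T[:3,:3].T+T[:3,3]
E
python3 - <<'E'
from h import *
np.set_printoptions(precision=4,suppress=True)
print("key",tri((222,327.6),(182.7,321)))
print("gauge",tri((184.4,227.5),(223.6,190.4)))
print("mill",tri((245.1,299.4),(198.8,284.2)), onz("top",(198.8,284.2),0),onz("side",(245.1,299.4),0))
print("stand",onz("top",(230.4,198.2),0),onz("side",(220.2,231.2),0))
print("bpe",tri((217.1,297.1),(195.3,281.5)))
for n in("top","side"):
    img=cv2.imread(f"pics/{n}0.png");hsv=cv2.cvtColor(img,cv2.COLOR_BGR2HSV);d=np.load(f"pics/{n}0.npy");P=cloud(n,d)
    # mill base
    if n=="top":
        m=cv2.inRange(hsv,(3,110,110),(18,255,255));m[:,:245]=0;m[:,340:]=0;m[:160]=0;m[228:]=0
        pts=np.argwhere(m>0);w=np.array([onz(n,p,0.02)[:2] for p in pts])
        r=cv2.minAreaRect((w*1000).astype(np.float32));print("base rect mm",r,len(w))
        # stand foot
    # key brass
    m=cv2.inRange(hsv,(18,110,60),(35,255,255));
    if n=="top": m[:,:305]=0;m[:,335:]=0;m[:165]=0;m[205:]=0
    else: m[:,315:]*=1;m[:,:315]=0;m[:,345:]=0;m[:210]=0;m[240:]=0
    pts=np.argwhere(m>0);print(n,"brass",len(pts),pts.mean(0),"depth z",np.median(P[m>0],0))
    if n=="top":
        w=np.array([onz(n,p,0.135)[:2] for p in pts]);r=cv2.minAreaRect((w*1000).astype(np.float32));print("key rect",r)
        v=np.linalg.svd(w-w.mean(0))[2][0];print(v,w.mean(0))
    # top gauge
    sel=(P[...,2]>0.05)&(P[...,0]>.35)&(P[...,0]<.62)&(P[...,1]>.1)&(P[...,1]<.24)&(d>0)
    q=P[sel];print(n,"gauge region",len(q),q.min(0),q.max(0))
    for lo,hi in((.08,.1),(.1,.13),(.13,.155)):
        s=q[(q[:,2]>lo)&(q[:,2]<hi)]
        if len(s)>5: print(lo,len(s),s.mean(0),cv2.minAreaRect((s[:,:2]*1000).astype(np.float32)))
E
```

```text
key (array([ 0.5837, -0.1501,  0.1261]), np.float64(0.011653016804493039))
gauge (array([0.4626, 0.2145, 0.1202]), np.float64(0.0026821448138004))
mill (array([ 0.5545, -0.0526,  0.0095]), np.float64(0.00023577187730163725)) [ 0.5558 -0.0529  0.    ] [ 0.562  -0.0409  0.    ]
stand [0.452  0.2085 0.    ] [0.4549 0.1994 0.    ]
bpe (array([ 0.5539, -0.0423,  0.0967]), np.float64(0.0002503557707190025))
base rect mm ((566.3253173828125, -72.16456604003906), (135.9891815185547, 245.6440887451172), 13.634623527526855) 750
top brass 39 [184.3333 317.7692] depth z [ 0.5833 -0.1438  0.1327]
key rect ((583.4512939453125, -142.44313049316406), (40.04745101928711, 8.482734680175781), 0.7628970146179199)
[-0.9929  0.1187] [ 0.5825 -0.1432]
top gauge region 496 [0.4313 0.1004 0.05  ] [0.6199 0.24   0.1516]
0.08 311 [0.5434 0.166  0.0875] ((546.6257934570312, 196.79769897460938), (113.33003234863281, 221.19825744628906), 59.191078186035156)
0.1 22 [0.4959 0.2194 0.1153] ((510.7893981933594, 222.16983032226562), (130.9586639404297, 8.206416130065918), 10.64578628540039)
0.13 80 [0.4715 0.2182 0.1441] ((510.8731689453125, 228.34402465820312), (134.0719451904297, 15.579766273498535), 12.840200424194336)
side brass 94 [221.8085 329.2872] depth z [ 0.583  -0.1481  0.1261]
side gauge region 617 [0.4339 0.1003 0.0501] [0.6196 0.2399 0.1465]
0.08 184 [0.5131 0.1861 0.0867] ((546.1012573242188, 197.89950561523438), (110.75674438476562, 215.34176635742188), 57.89076614379883)
0.1 113 [0.4853 0.2174 0.1149] ((514.7276000976562, 222.3726806640625), (136.0442352294922, 13.582178115844727), 10.079997062683105)
0.13 64 [0.4683 0.215  0.1388] ((512.1083984375, 227.29342651367188), (132.74478149414062, 14.408914566040039), 13.792277336120605)
```

Run:
```python
from h import *
np.set_printoptions(precision=4,suppress=True)
for n in("top","side"):
    d=np.load(f"pics/{n}0.npy");P=cloud(n,d)
    for lo,hi in((.03,.1),(.1,.17),(.17,.25),(.25,.32),(.32,.45)):
        s=P[(d>0)&(P[...,2]>lo)&(P[...,2]<hi)&(abs(P[...,1]+.15)<.12)&(P[...,0]>.62)&(P[...,0]<1.2)]
        if len(s): print(n,lo,len(s),np.percentile(s[:,0],[0,1,5,50,100]))
    # stand post and handle by region near
    s=P[(d>0)&(abs(P[...,0]-.46)<.06)&(abs(P[...,1]-.21)<.06)&(P[...,2]>.03)]
    for lo,hi in((.03,.08),(.08,.1),(.1,.13),(.13,.16)):
        q=s[(s[:,2]>lo)&(s[:,2]<hi)]
        if len(q)>5: print(n,lo,len(q),q.mean(0),cv2.minAreaRect((q[:,:2]*1000).astype(np.float32)))
img=cv2.imread("pics/top0.png");hsv=cv2.cvtColor(img,cv2.COLOR_BGR2HSV)
a=img[200:250,170:225];cv2.imwrite("pics/g0.png",cv2.resize(a,None,fx=12,fy=12,interpolation=cv2.INTER_CUBIC))
m=cv2.inRange(hsv,(15,60,120),(30,255,255));m[:,:178]=0;m[:,212:]=0;m[:208]=0;m[245:]=0
for z in (0.01,):
  w=np.array([onz("top",p,z)[:2] for p in np.argwhere(m>0)]);print("foot",cv2.minAreaRect((w*1000).astype(np.float32)),len(w))
a=cv2.imread("pics/side0.png")[165:230,205:260];cv2.imwrite("pics/gs0.png",cv2.resize(a,None,fx=9,fy=9,interpolation=cv2.INTER_CUBIC))
```

```text
top 0.03 977 [0.6201 0.6216 0.6325 0.8029 1.1425]
top 0.1 605 [0.7095 0.7105 0.7123 0.8183 1.1426]
top 0.17 772 [0.7112 0.7122 0.7137 0.7308 1.0572]
top 0.25 7916 [0.7118 0.7202 0.7348 0.8942 1.0653]
top 0.03 56 [0.4567 0.2048 0.0555] ((461.6224365234375, 217.65438842773438), (54.84794616699219, 34.0546989440918), 19.634111404418945)
top 0.08 131 [0.46   0.2123 0.0893] ((462.09942626953125, 217.6333770751953), (56.03081130981445, 32.99103546142578), 19.706100463867188)
top 0.1 15 [0.4606 0.2116 0.1142] ((461.7166748046875, 211.422119140625), (31.622201919555664, 7.593928337097168), 4.003386497497559)
top 0.13 73 [0.4618 0.2163 0.1451] ((462.3548278808594, 216.76669311523438), (33.44990158081055, 13.600358963012695), 20.19025421142578)
side 0.03 1146 [0.6201 0.6217 0.7144 0.7239 0.7428]
side 0.1 1158 [0.7118 0.7132 0.7149 0.7337 0.7445]
side 0.17 1593 [0.7126 0.7152 0.7164 0.7252 1.1477]
side 0.25 5025 [0.714  0.7194 0.7284 0.981  1.1486]
side 0.32 3875 [1.1344 1.1367 1.138  1.1414 1.148 ]
side 0.03 269 [0.4599 0.2053 0.055 ] ((462.9268798828125, 205.0430908203125), (31.69942855834961, 62.50406265258789), 79.13115692138672)
side 0.08 115 [0.4611 0.2096 0.0878] ((466.5090637207031, 216.5131072998047), (57.34117126464844, 34.7133674621582), 17.301639556884766)
side 0.1 91 [0.4634 0.2125 0.1149] ((465.99530029296875, 213.3567352294922), (36.78065490722656, 13.208240509033203), 8.282706260681152)
side 0.13 61 [0.4631 0.2139 0.1391] ((465.3646240234375, 215.5768280029297), (36.51144790649414, 13.420743942260742), 16.0980281829834)
foot ((464.7457580566406, 219.0281219482422), (111.08525848388672, 100.78115844726562), 2.07999324798584) 746
```

View pics/g0.png

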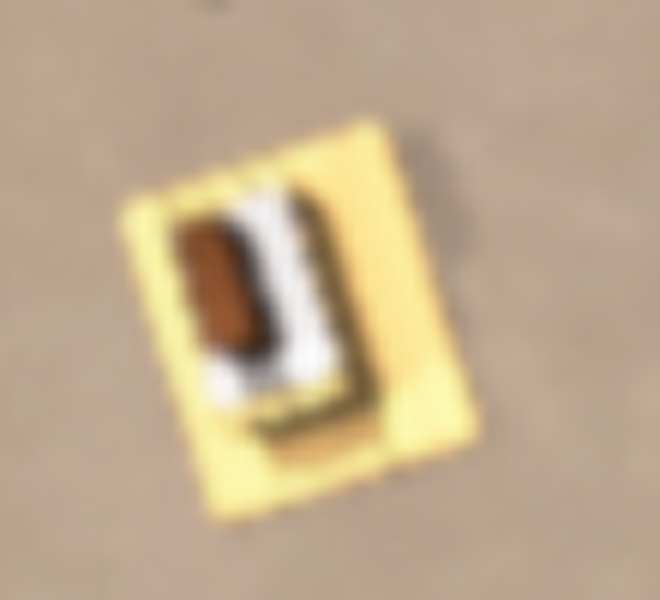

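View pics/gs0.png

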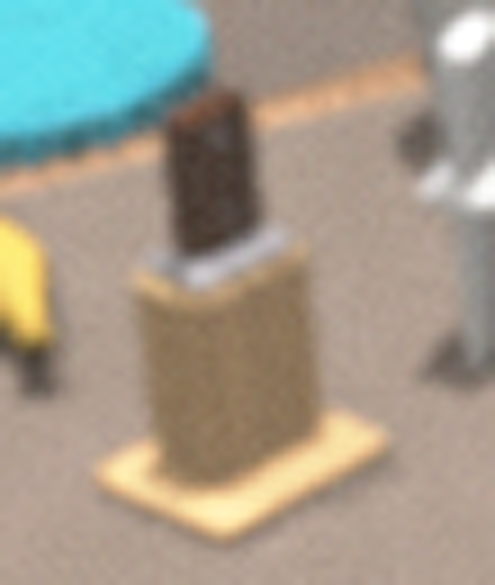

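Run:
```python
from h import *
np.set_printoptions(precision=4,suppress=True)
d={n:np.load(f"pics/{n}0.npy") for n in("top","side")}
y=0.238
for n in d:
    P=cloud(n,d[n])
    s=P[(d[n]>0)&(abs(P[...,0]-.583)<.05)&(abs(P[...,1]+.145)<.05)&(P[...,2]>.108)&(P[...,2]<.15)]
    r=cv2.minAreaRect((s[:,:2]*1000).astype(np.float32));v=np.linalg.svd(s[:,:2]-s[:,:2].mean(0))[2][0]
    print(n,"key",len(s),r,s.mean(0),s[:,2].max(),np.arctan(v[1]/v[0]))
    # mill-frame: head/housing top
    R=np.array([[np.cos(y),np.sin(y)],[-np.sin(y),np.cos(y)]])
    L=(P[...,:2]-[.5583,-.0425])@R.T
    for nm,zl,zh,yl,yh in(("plates",.09,.11,-.04,.04),("housing",.08,.092,-.16,-.06),("end",.07,.085,.04,.12)):
        m=(d[n]>0)&(P[...,2]>zl)&(P[...,2]<zh)&(abs(L[...,0])<.07)&(L[...,1]>yl)&(L[...,1]<yh)
        q=L[m];print(nm,len(q),np.percentile(q,[2,50,98],axis=0).tolist(),P[m][:,2].mean())
        if nm=="plates":print(np.histogram(q[:,1],bins=np.arange(-.04,.041,.004))[0])
```

```text
top key 57 ((581.8873291015625, -143.7096710205078), (43.36065673828125, 12.124975204467773), 0.9620032906532288) [ 0.5816 -0.1449  0.1305] 0.1416365476514856 -0.09956663237151073
plates 227 [[-0.038771562972672084, -0.024628955019445904], [-0.0014373052784990572, -0.013239321531092856], [0.03848651906244482, 0.013374481427447769]] 0.09933726822130914
[ 0  0  0 11 33 38 33  0  0  0 20 37 37 18  0  0  0  0  0  0]
housing 375 [[-0.040861387308392595, -0.1304692450874297], [-0.0038227770946403427, -0.1046307731438896], [0.0395573455733374, -0.08248946833648114]] 0.08684943137305144
end 184 [[-0.03991035176313818, 0.04264458497311268], [-0.00046794718780360353, 0.05929481818185954], [0.04005338866609086, 0.06862649932370793]] 0.0784558806487515
side key 156 ((585.2108154296875, -145.8950653076172), (11.445295333862305, 45.48387908935547), 82.48907470703125) [ 0.5843 -0.1479  0.1221] 0.1352396220752623 -0.10551552168022987
plates 218 [[-0.036678961561000006, -0.026179468551212975], [-0.0009933411850786323, -0.016787656949607006], [0.040712734824591014, 0.009317706194679956]] 0.09577215220065348
[ 0  0  0 29 32 51  2  0  0  3 43 45 11  2  0  0  0  0  0  0]
housing 318 [[-0.0378812769155303, -0.1317594576357637], [-0.007835289896547838, -0.11359316713129167], [0.03967737423655514, -0.08573567969700202]] 0.08513358725613521
end 125 [[-0.03772212306490111, 0.04947321832393489], [2.8230756978991147e-05, 0.05601718050910544], [0.04067342178948427, 0.06868929213456249]] 0.0755440210033258
```

Request:
carry_out --targets '[[[0,0,-0.745,0,0,0,1],[0,0,-0.745,0,0,0,1],[0,0,-0.745,0,0,0,1],[0,0,0,0.518,0.968,0,1],[0,0,0,0.518,0.968,0,1],[0,0,0,0.518,0.968,0,1],[0,0,0,0.518,0.968,0,1],[0,0,0,0.518,0.968,0,1],[0,0,0,0.518,0.968,0,1],[0,0,0,0.518,0.968,0,1],[0,0,0,0.518,0.968,0,1],[0,0,0,0.518,0.968,0,1],[0,0,0,0.518,0.968,0,1],[0,0,0,0.518,0.968,0,1],[0,0,0,0.518,0.968,0,1],[0,0,0,0.518,0.968,0,1],[0,0,0,0.518,0.968,0,1],[0,0,0,0.518,0.968,0,1],[0,0,0,0.518,0.968,0,1],[0,0,0,0.518,0.968,0,1]]]' --squeeze 40

```text
t: 3.2
eef_pos: [0.4495, 0.1832, 0.4047]
ee_rot: [-3.141, -0.0, -0.105]
force: [0.5, 0.3, 0.1]
width: 0.0876
```

Request:
carry_out --targets '[[[0,0,0,0.518,0.968,0,1],[0,0,0,0.518,0.968,0,1],[0,0,0,0.518,0.968,0,1],[0,0,0,0.518,0.968,0,1],[0,0,0,0.518,0.968,0,1],[0,0,0,0.518,0.968,0,1],[0,0,0,0.518,0.968,0,1],[0,0,0,0.518,0.968,0,1],[0,0,0,0.518,0.968,0,1],[0,0,0,0.518,0.968,0,1],[0,0,0,0.518,0.968,0,1],[0,0,0,0.518,0.968,0,1],[0,0,0,0.518,0.968,0,1],[0,0,0,0,0,0,1],[0,0,0,0,0,0,1]]]'

```text
t: 5.08
eef_pos: [0.5832, -0.1459, 0.4045]
ee_rot: [-3.142, 0.0, -0.105]
force: [-0.1, 0.6, 0.3]
width: 0.0878
```

Run:
```python
from h import *
np.set_printoptions(precision=4,suppress=True)
s=arm.get_state()
for k in s: print(k,s[k])
for n in("side","top"):
    p,d=arm.grab_frame(n); cv2.imwrite(f"pics/{n}1.png",p[:,:,::-1]); np.save(f"pics/{n}1.npy",d)
```

```text
t 5.075
q [ 0.0796  0.2387 -0.1575 -0.0002 -1.1751  1.3859]
qd [ 0.016  -0.0075 -0.0016 -0.0015  0.0003 -0.0015]
joint_efforts [ -0.5843 -47.8147  28.9638   6.807    0.0909   0.0323]
eef_pos [ 0.5832 -0.1459  0.4045]
ee_rot [-3.1415  0.0005 -0.1054]
force [-0.0868  0.6128  0.2542]
moment [-0.0079 -0.0265 -0.0073]
width 0.08775262550561533
```

Request:
carry_out --targets '[[[0,0,0,0,0,1,1],[0,0,0,0,0,1,1],[0,0,0,0,0,1,1],[0,0,0,0,0,1,1],[0,0,0,0,0,1,1],[0,0,0,0,0,0,1],[0,0,0,0,0,0,1]]]'

```text
t: 6.05
eef_pos: [0.5842, -0.1451, 0.2808]
ee_rot: [3.141, -0.001, -0.104]
force: [-0.6, 0.0, -0.2]
width: 0.0878
```

Run:
```python
from h import *
np.set_printoptions(precision=4,suppress=True)
p,d=arm.grab_frame("side"); cv2.imwrite("pics/side2.png",cv2.resize(p[150:280,240:400,::-1],None,fx=4.6,fy=4.6,interpolation=cv2.INTER_CUBIC))
print(arm.get_state()["force"])
```

```text
[0.1658 1.503  0.1176]
```

View pics/side2.png

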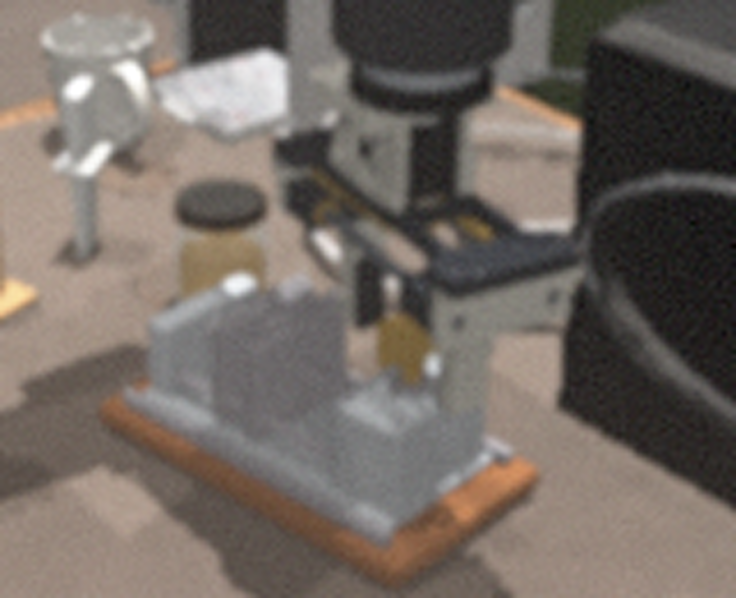

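Request:
carry_out --targets '[[[0,0,0,0,0,0,-1],[0,0,0,0,0,0,-1],[0,0,0,0,0,0,-1],[0,0,0,0,0,0,-1],[0,0,0,0,0,0,-1],[0,0,0,0,0,0,-1],[0,0,0,0,0,0,-1],[0,0,0,0,0,0,-1]]]'

```text
t: 7.1
eef_pos: [0.5837, -0.1454, 0.2796]
ee_rot: [-3.142, 0.0, -0.105]
force: [0.5, 2.9, -0.4]
width: 0.0134
```

```bash
python3 -c "
from h import *
s=arm.get_state()
for k in ('q','eef_pos','ee_rot','force','moment','width'): print(k,np.round(s[k],4))"
```

```text
q [ 8.0300e-02  3.4690e-01 -3.1510e-01 -1.0000e-04 -9.0880e-01  1.3858e+00]
eef_pos [ 0.5837 -0.1454  0.2796]
ee_rot [-3.1415  0.     -0.1048]
force [ 0.5301  2.8622 -0.3611]
moment [ 1.1587 -0.1732  0.0237]
width 0.0134
```

Request:
carry_out --targets '[[[0,0,0,0,0,0,-1],[0,0,0,0,0,0,-1],[0,0,0,0,0,0,-1],[0,0,0,0,0,0,-1]]]'

```text
t: 7.6
eef_pos: [0.5839, -0.1454, 0.2797]
ee_rot: [-3.142, -0.0, -0.105]
force: [1.3, 0.3, -1.8]
width: 0.0094
```

```bash
python3 -c "
from h import *
s=arm.get_state()
for k in ('q','eef_pos','ee_rot','force','moment','width'): print(k,np.round(s[k],4))"
```

```text
q [ 0.0804  0.347  -0.315  -0.     -0.9086  1.3858]
eef_pos [ 0.5839 -0.1454  0.2797]
ee_rot [-3.1415e+00 -2.0000e-04 -1.0470e-01]
force [ 1.3379  0.2898 -1.8423]
moment [ 0.2184 -0.5478 -0.0414]
width 0.0094
```

Request:
carry_out --targets '[[[0,0,0,0,0,0,-1],[0,0,0.5,0,0,0,-1],[0,0,0.7,0,0,0,-1],[0,0,0.8,0,0,0,-1],[0,0,0.8,0,0,0,-1],[0,0,0.8,0,0,0,-1],[0,0,0.8,0,0,0,-1],[0,0,0,0,0,0,-1],[0,0,0,0,0,0,-1]]]'

```text
t: 8.72
eef_pos: [0.5843, -0.1452, 0.2797]
ee_rot: [-3.14, -0.001, -0.716]
force: [5.3, 1.5, -4.5]
width: 0.0095
```

```bash
python3 -c "
from h import *
s=arm.get_state()
for k in ('q','eef_pos','ee_rot','force','moment','width'): print(k,np.round(s[k],4))
p,d=arm.grab_frame('side'); cv2.imwrite('pics/side3.png',cv2.resize(p[150:280,240:400,::-1],None,fx=4.6,fy=4.6,interpolation=cv2.INTER_CUBIC))"
```

```text
q [ 8.060e-02  3.471e-01 -3.145e-01 -1.000e-04 -9.076e-01  7.743e-01]
eef_pos [ 0.5843 -0.1452  0.2797]
ee_rot [-3.1404e+00 -1.0000e-03 -7.1600e-01]
force [ 5.2622  1.5252 -4.465 ]
moment [ 0.7171 -1.8667  0.0579]
width 0.0095
```

View pics/side3.png

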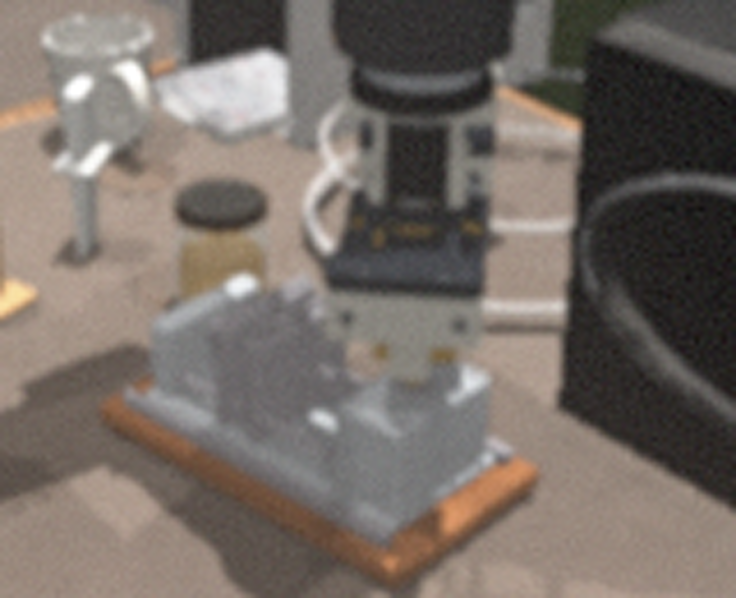

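Request:
carry_out --targets '[[[0,0,0.8,0,0,0,-1],[0,0,0.8,0,0,0,-1],[0,0,0.8,0,0,0,-1],[0,0,0.8,0,0,0,-1],[0,0,0.8,0,0,0,-1],[0,0,0.8,0,0,0,-1],[0,0,0.8,0,0,0,-1],[0,0,0.8,0,0,0,-1],[0,0,0.8,0,0,0,-1],[0,0,0.8,0,0,0,-1],[0,0,0.8,0,0,0,-1],[0,0,0.8,0,0,0,-1],[0,0,0.8,0,0,0,-1],[0,0,0,0,0,0,-1]]]'

```text
t: 10.52
eef_pos: [0.5862, -0.1446, 0.2799]
ee_rot: [-3.137, 0.004, -2.169]
force: [12.6, 4.0, -10.8]
width: 0.0096
```

```bash
python3 -c "
from h import *
s=arm.get_state()
for k in ('q','eef_pos','ee_rot','force','moment','width','joint_efforts'): print(k,np.round(s[k],4))"
```

```text
q [ 8.130e-02  3.481e-01 -3.125e-01 -4.000e-04 -9.037e-01 -6.793e-01]
eef_pos [ 0.5862 -0.1446  0.2799]
ee_rot [-3.1368  0.0044 -2.169 ]
force [ 12.6425   3.9972 -10.7519]
moment [ 1.4551 -4.9659  0.0775]
width 0.0096
joint_efforts [ -4.0754 -57.2322  19.6414   6.5502  -4.9082  -0.8349]
```

Request:
carry_out --targets '[[[0,0,0.3,-0.1,-0.08,0.04,-1],[0,0,0.5,0,0,0,-1],[0,0,0.4,0,0,0,-1],[0,0,0,0,0,0,-1]]]'

```text
t: 11.02
eef_pos: [0.5875, -0.1445, 0.2796]
ee_rot: [-3.14, 0.001, -2.336]
force: [4.5, 1.7, 2.8]
width: 0.0092
```

```bash
python3 -c "
from h import *
s=arm.get_state()
for k in ('q','eef_pos','ee_rot','force','moment','width','joint_efforts'): print(k,np.round(s[k],4))"
```

```text
q [ 8.160e-02  3.512e-01 -3.088e-01  6.000e-04 -9.086e-01 -8.469e-01]
eef_pos [ 0.5875 -0.1445  0.2796]
ee_rot [-3.1398e+00  1.3000e-03 -2.3357e+00]
force [4.4533 1.7007 2.7711]
moment [ 0.5855 -1.388   0.112 ]
width 0.0092
joint_efforts [ -1.4068 -50.7181  20.9877   5.1891  -1.4257  -0.564 ]
```

Request:
carry_out --targets '[[[0,0,0.4,0,0,0,-1],[0,0,0.4,0,0,0,-1],[0,0,0,0,0,0,-1]]]'

```text
t: 11.4
eef_pos: [0.5875, -0.1445, 0.2796]
ee_rot: [-3.14, 0.002, -2.447]
force: [5.9, 0.9, 4.7]
width: 0.0094
```

```bash
python3 -c "
from h import *
s=arm.get_state()
for k in ('q','eef_pos','ee_rot','force','moment','width','joint_efforts'): print(k,np.round(s[k],4))"
```

```text
q [ 8.160e-02  3.513e-01 -3.087e-01  6.000e-04 -9.084e-01 -9.585e-01]
eef_pos [ 0.5875 -0.1445  0.2796]
ee_rot [-3.1398e+00  1.7000e-03 -2.4473e+00]
force [5.8601 0.9321 4.6819]
moment [ 0.6449 -1.7432  0.1449]
width 0.0094
joint_efforts [ -1.6402 -49.9126  19.9772   4.8807  -1.7521  -0.6009]
```

Request:
carry_out --targets '[[[0,0,0.4,0,0,0,-1],[0,0,0.4,0,0,0,-1],[0,0,0,0,0,0,-1]]]'

```text
t: 11.78
eef_pos: [0.5874, -0.1445, 0.2796]
ee_rot: [-3.14, 0.001, -2.558]
force: [2.9, 0.4, 5.5]
width: 0.0105
```

```bash
python3 -c "
from h import *
s=arm.get_state()
for k in ('q','eef_pos','ee_rot','force','moment','width','joint_efforts'): print(k,np.round(s[k],4))
for n in('side','top'):
  p,d=arm.grab_frame(n)
  P=cloud(n,d);y=.238
  R=np.array([[np.cos(y),np.sin(y)],[-np.sin(y),np.cos(y)]])
  L=(P[...,:2]-[.5583,-.0425])@R.T
  m=(d>0)&(P[...,2]>.09)&(P[...,2]<.11)&(abs(L[...,0])<.038)&(abs(L[...,1])<.04)
  q=L[m];print(n,np.histogram(q[:,1],bins=np.arange(-.03,.031,.002))[0])
  cv2.imwrite(f'pics/{n}4.png',p[:,:,::-1])
cv2.imwrite('pics/t4.png',cv2.resize(cv2.imread('pics/top4.png')[140:240,240:380],None,fx=5,fy=5,interpolation=cv2.INTER_CUBIC))
cv2.imwrite('pics/s4.png',cv2.resize(cv2.imread('pics/side4.png')[150:280,240:400],None,fx=4.6,fy=4.6,interpolation=cv2.INTER_CUBIC))"
```

```text
q [ 8.1600e-02  3.5120e-01 -3.0890e-01  1.0000e-03 -9.0870e-01 -1.0694e+00]
eef_pos [ 0.5874 -0.1445  0.2796]
ee_rot [-3.1399e+00  1.3000e-03 -2.5579e+00]
force [2.9116 0.4049 5.4513]
moment [ 0.4343 -1.5678  0.7378]
width 0.0105
joint_efforts [ -1.9718 -49.3699  20.0369   4.3637  -1.5685  -1.0941]
side [ 0  0  0  0  8 18 21 19 29 11  3  0  0  0  6 21 33 23 11  2  0  1  0  0
  0  0  0  0  0  0]
top [ 0  0  0  0  0  8 10  6 14 15 17  6  0  0  0 12 14 16 17 15 19  5  0  0
  0  0  0  0  0  0]
```

View pics/s4.png

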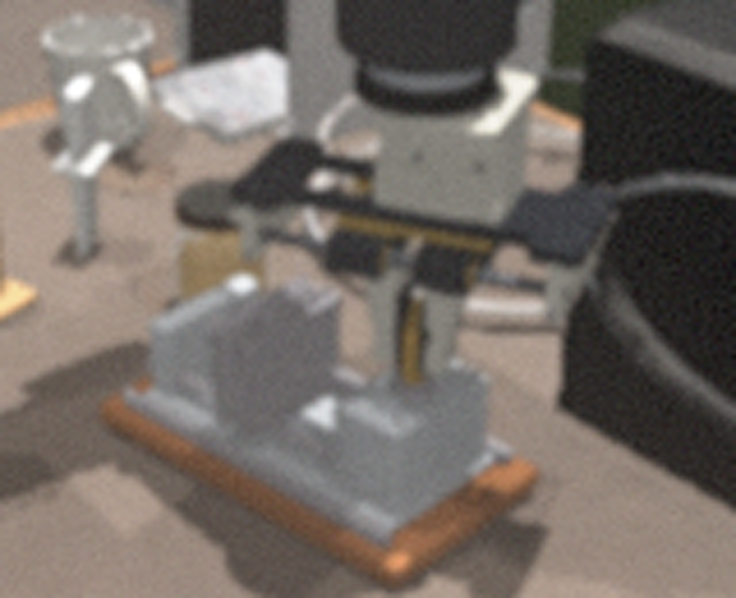

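Request:
carry_out --targets '[[[0,0,-0.6,0,0,0,-1],[0,0,0,0,0,0,1],[0,0,0,0,0,0,1],[0,0,0,0,0,0,1],[0,0,0,0,0,0,1],[0,0,0,0,0,0,1],[0,0,0,0,0,0,1],[0,0,0,0,0,-0.5,1],[0,0,0,0,0,-1,1],[0,0,0,0,0,-1,1],[0,0,0,0,0,-1,1],[0,0,0,0,0,-1,1],[0,0,0,0,0,-0.5,1],[0,0,0,0,0,0,1]]]'

```text
t: 13.62
eef_pos: [0.5868, -0.1445, 0.4047]
ee_rot: [-3.141, 0.002, -2.478]
force: [-0.9, 0.4, -0.5]
width: 0.0877
```

```bash
python3 -c "
from h import *
s=arm.get_state()
for k in ('q','eef_pos','ee_rot','force','moment','width'): print(k,np.round(s[k],4))"
```

```text
q [ 0.0815  0.2429 -0.1514 -0.     -1.1745 -0.9891]
eef_pos [ 0.5868 -0.1445  0.4047]
ee_rot [-3.1405e+00  1.6000e-03 -2.4784e+00]
force [-0.9197  0.3754 -0.4577]
moment [ 0.0901 -0.1256 -0.0179]
width 0.0877
```

Request:
carry_out --targets '[[[0,0,0.76,0,0,0,1],[0,0,0.75,0,0,0,1],[0,0,0.75,0,0,0,1],[0,0,0,-0.016,0.95,0,1],[0,0,0,-0.016,0.95,0,1],[0,0,0,-0.016,0.95,0,1],[0,0,0,-0.016,0.95,0,1],[0,0,0,-0.016,0.95,0,1],[0,0,0,-0.016,0.95,0,1],[0,0,0,-0.016,0.95,0,1],[0,0,0,-0.016,0.95,0,1],[0,0,0,-0.016,0.95,0,1],[0,0,0,-0.016,0.95,0,1],[0,0,0,-0.016,0.95,0,1],[0,0,0,-0.016,0.95,0,1],[0,0,0,-0.016,0.95,0,1],[0,0,0,-0.016,0.95,0,1],[0,0,0,-0.016,0.95,0,1],[0,0,0,-0.016,0.98,0,1],[0,0,0,0,0,0,1]]]' --squeeze 35

```text
t: 16.12
eef_pos: [0.4625, 0.2166, 0.4025]
ee_rot: [-3.141, -0.002, -2.792]
force: [0.2, 0.1, -0.9]
width: 0.0876
```

Run:
```python
from h import *
np.set_printoptions(precision=4,suppress=True)
s=arm.get_state()
for k in ('q','eef_pos','ee_rot','force','moment','width'): print(k,np.round(s[k],4))
y=.238
R=np.array([[np.cos(y),np.sin(y)],[-np.sin(y),np.cos(y)]])
for n in('side','top'):
  p,d=arm.grab_frame(n);np.save(f"pics/{n}5.npy",d)
  P=cloud(n,d)
  L=(P[...,:2]-[.5583,-.0425])@R.T
  m=(d>0)&(P[...,2]>.09)&(P[...,2]<.11)&(abs(L[...,0])<.038)&(abs(L[...,1])<.04)
  q=L[m];print(n,np.histogram(q[:,1],bins=np.arange(-.03,.031,.002))[0])
  s=P[(d>0)&(abs(P[...,0]-.583)<.05)&(abs(P[...,1]+.145)<.05)&(P[...,2]>.108)&(P[...,2]<.15)]
  v=np.linalg.svd(s[:,:2]-s[:,:2].mean(0))[2][0]
  a=np.arctan2(v[1],v[0]);print(n,"key",len(s),s.mean(0),"angle",(y-a)%np.pi)
  m=(d>0)&(P[...,2]>.08)&(P[...,2]<.092)&(abs(L[...,0])<.07)&(L[...,1]<-.06)&(L[...,1]>-.16)
  q=L[m];r=cv2.minAreaRect((q*1000).astype(np.float32));print("housing",r)
  cv2.imwrite(f'pics/{n}5.png',p[:,:,::-1])
  print([(r["point"],r["conf"]) for nm in("key_plate_edge","back_plate_edge") for r in arm.landmark_of(n,nm)])
img=cv2.imread("pics/top5.png");hsv=cv2.cvtColor(img,cv2.COLOR_BGR2HSV)
m=cv2.inRange(hsv,(3,110,110),(18,255,255));m[:,:245]=0;m[:,340:]=0;m[:160]=0;m[228:]=0
w=np.array([onz("top",p,0.02)[:2] for p in np.argwhere(m>0)]);print("base",cv2.minAreaRect((w*1000).astype(np.float32)))
cv2.imwrite('pics/t5.png',cv2.resize(img[155:235,240:345],None,fx=7,fy=7,interpolation=cv2.INTER_CUBIC))
cv2.imwrite('pics/s5.png',cv2.resize(cv2.imread('pics/side5.png')[130:280,190:390],None,fx=4,fy=4,interpolation=cv2.INTER_CUBIC))
```

```text
q [ 0.8227  0.0889 -0.3464 -0.0004 -1.1373 -2.044 ]
eef_pos [0.4625 0.2166 0.4025]
ee_rot [-3.1411 -0.0017 -2.7922]
force [ 0.1578  0.0683 -0.946 ]
moment [ 0.0377 -0.1525 -0.0162]
width 0.0876
side [ 0  0  0  0  1 11 20 15 35 14  8  1  0  0  0 15 30 27 17  8  3  1  0  0
  0  0  0  0  0  0]
side key 73 [ 0.5816 -0.1518  0.1246] angle 2.6494218565923
housing ((3.4445419311523438, -107.10889434814453), (49.89243698120117, 86.87948608398438), 89.8556900024414)
[([213.8, 299.5], 0.86), ([217.6, 296.9], 0.48)]
top [ 0  0  0  0  0  5 18 13 18 16 21 16  0  0  0  2 18 15 18 18 19 18  0  0
  0  0  0  0  0  0]
top key 67 [ 0.5816 -0.1454  0.1299] angle 2.597860855141146
housing ((0.021728515625, -106.98910522460938), (83.7935791015625, 50.3253288269043), 0.5508783459663391)
[([192.1, 282.5], 0.76), ([189.7, 281.8], 0.75), ([195.0, 280.6], 0.56), ([242.4, 406.3], 0.47)]
base ((566.5011596679688, -72.15896606445312), (135.8507080078125, 246.0818634033203), 13.569963455200195)
```

View pics/s5.png

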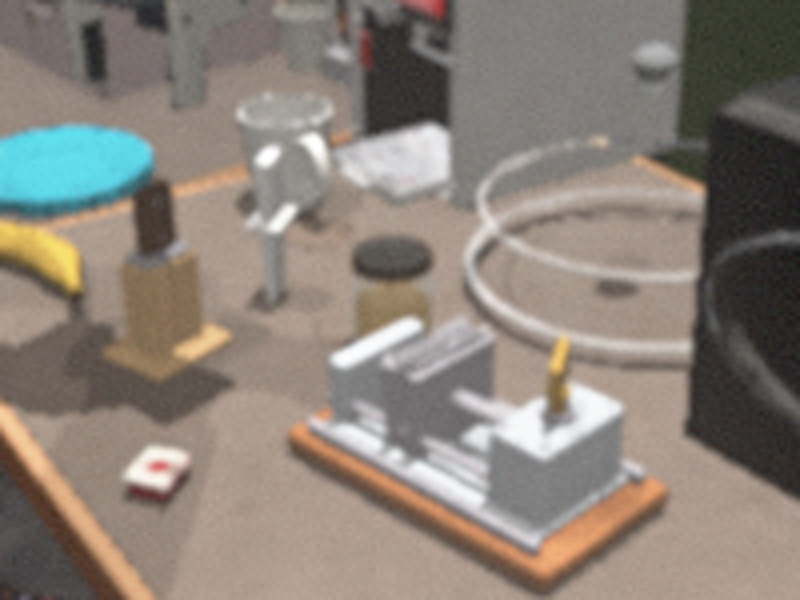

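View pics/t5.png

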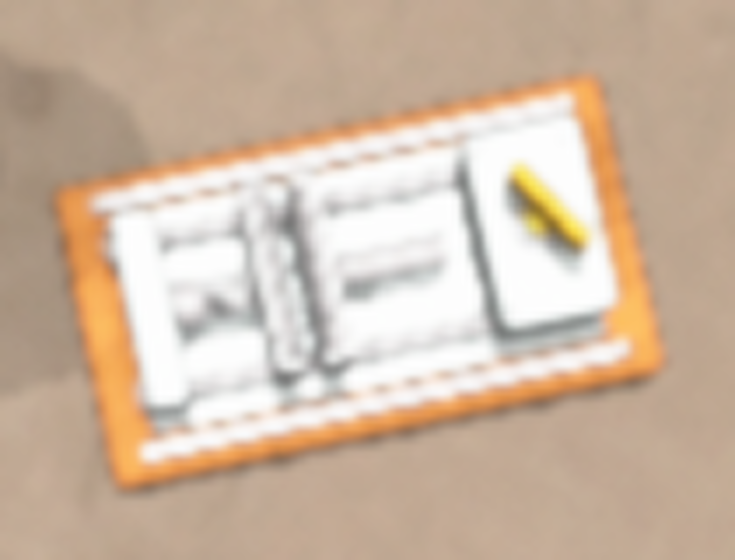

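Request:
carry_out --targets '[[[0,0,0,0,0,1,1],[0,0,0,0,0,1,1],[0,0,0,0,0,1,1],[0,0,0,0,0,1,1],[0,0,0,0,0,0.85,1],[0,0,0,0,0,0,1],[0,0,0,0,0,0,-1],[0,0,0,0,0,0,-1],[0,0,0,0,0,0,-1],[0,0,0,0,0,0,-1],[0,0,0,0,0,0,-1],[0,0,0,0,0,0,-1],[0,0,0,0,0,0,-1],[0,0,0,0,0,0,-1],[0,0,0,0,0,0,-1],[0,0,0,0,0,0,-1],[0,0,0,0,0,0,-1]]]'

```text
t: 18.55
eef_pos: [0.463, 0.2162, 0.2824]
ee_rot: [3.14, 0.0, -2.794]
force: [-3.6, 5.4, -0.0]
width: 0.0138
```

```bash
python3 -c "
from h import *
s=arm.get_state()
for k in ('q','eef_pos','ee_rot','force','moment','width'): print(k,np.round(s[k],4))
p,d=arm.grab_frame('side')
cv2.imwrite('pics/s6.png',cv2.resize(p[130:280,150:310,::-1],None,fx=4,fy=4,interpolation=cv2.INTER_CUBIC))"
```

```text
q [ 8.2140e-01  2.0830e-01 -5.0950e-01 -1.1000e-03 -8.5200e-01 -2.0438e+00]
eef_pos [0.463  0.2162 0.2824]
ee_rot [ 3.1404e+00  5.0000e-04 -2.7940e+00]
force [-3.5861  5.4081 -0.0336]
moment [ 1.9169  0.8452 -0.0614]
width 0.0138
```

View pics/s6.png

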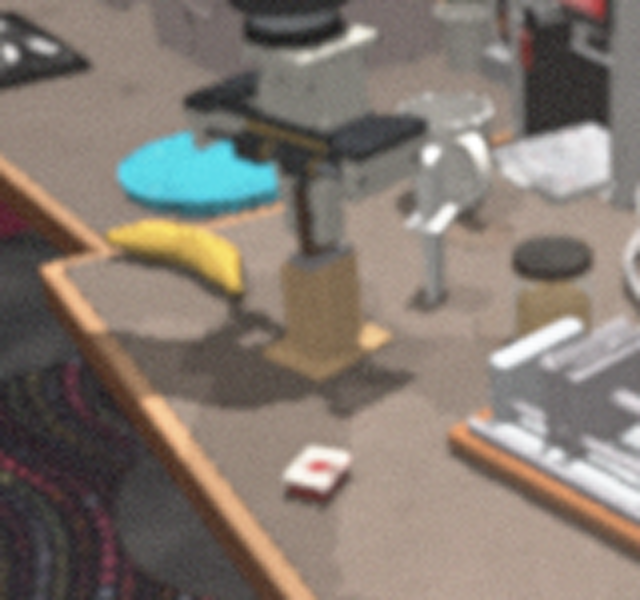

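Request:
carry_out --targets '[[[0,0,0,0,0.04,0,-1],[0,0,0,0,0,-0.3,-1],[0,0,0,0,0,-0.7,-1],[0,0,0,0,0,-0.8,-1],[0,0,0,0,0,-0.8,-1],[0,0,0,0,0,-0.8,-1],[0,0,0,0,0,-0.8,-1],[0,0,0,0,0,-0.6,-1],[0,0,0,0,0,-0.2,-1],[0,0,0,0,0,0,-1],[0,0,0,0,0,0,-1]]]'

```text
t: 19.98
eef_pos: [0.4626, 0.2164, 0.4066]
ee_rot: [-3.141, -0.001, -2.794]
force: [0.4, 0.4, -1.5]
width: 0.0141
```

Run:
```python
from h import *
s=arm.get_state()
for k in ('q','eef_pos','ee_rot','force','moment','width'): print(k,np.round(s[k],4))
e=s['eef_pos'];psi=s['ee_rot'][2]
for n in('side','top'):
  p,d=arm.grab_frame(n);np.save(f"pics/{n}7.npy",d);cv2.imwrite(f"pics/{n}7.png",p[:,:,::-1])
p=cv2.imread("pics/side7.png");cv2.imwrite('pics/s7.png',cv2.resize(p[90:240,150:310],None,fx=4,fy=4,interpolation=cv2.INTER_CUBIC))
P=cloud("side",np.load("pics/side7.npy"))
L=(P[...,:2]-e[:2])
x=L@[np.cos(psi),np.sin(psi)];yy=L@[np.sin(psi),-np.cos(psi)];z=P[...,2]-e[2]
m=(abs(x)<.03)&(abs(yy)<.03)&(z<-.185)&(z>-.30)
for lo in np.arange(-.29,-.18,.01):
  k=m&(z>=lo)&(z<lo+.01)
  if k.sum()>2: print(round(lo,3),k.sum(),"x",np.percentile(x[k],[2,50,98]).round(4),"y",np.percentile(yy[k],[2,50,98]).round(4))
print("zmin",z[m].min(),np.percentile(z[m],2))
# target
yw=.2375;R=np.array([[np.cos(yw),-np.sin(yw)],[np.sin(yw),np.cos(yw)]])
print("gap",np.array([.5583,-.0425])+R@[0,-.0035])
```

```text
q [ 8.2250e-01  8.5700e-02 -3.4040e-01 -2.0000e-04 -1.1461e+00 -2.0457e+00]
eef_pos [0.4626 0.2164 0.4066]
ee_rot [-3.1411e+00 -1.4000e-03 -2.7941e+00]
force [ 0.388   0.3856 -1.543 ]
moment [ 0.0197 -0.2005 -0.0048]
width 0.0141
-0.27 26 x [-0.0186 -0.0028  0.0131] y [-0.0049 -0.003   0.0011]
-0.26 26 x [-0.017  -0.0002  0.0122] y [-0.0059 -0.004   0.0007]
-0.25 27 x [-0.0153  0.0014  0.0137] y [-0.0062 -0.0037  0.0027]
-0.24 27 x [-0.0178  0.0004  0.0137] y [-0.0071 -0.0046  0.0003]
-0.23 29 x [-0.0181  0.0023  0.0141] y [-0.0079 -0.0055  0.0042]
-0.22 33 x [-0.0191  0.0025  0.0137] y [-0.0079 -0.0056  0.0019]
-0.21 23 x [-0.0187  0.0017  0.0131] y [-0.0092 -0.0058  0.0041]
-0.2 61 x [-0.0236  0.0067  0.0203] y [-0.0182 -0.0094  0.0124]
-0.19 16 x [-0.0154  0.0054  0.0135] y [-0.0088 -0.0065  0.0007]
zmin -0.2712439671215469 -0.26878741914679827
gap [ 0.55912346 -0.04590175]
```

View pics/s7.png

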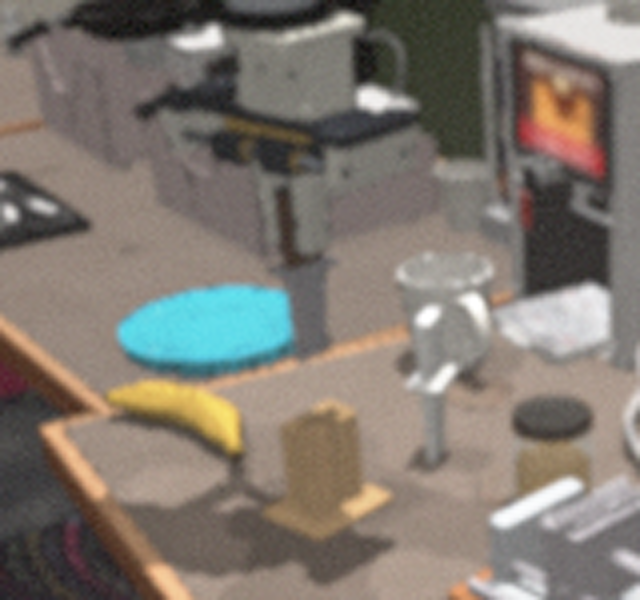

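Request:
carry_out --targets '[[[0,0,0.79,0,0,0,-1],[0,0,0,-0.098,-0.5,0,-1],[0,0,0,-0.098,-0.855,0,-1],[0,0,0,-0.098,-0.855,0,-1],[0,0,0,-0.098,-0.855,0,-1],[0,0,0,-0.098,-0.855,0,-1],[0,0,0,-0.098,-0.855,0,-1],[0,0,0,-0.098,-0.855,0,-1],[0,0,0,-0.098,-0.855,0,-1],[0,0,0,-0.098,-0.855,0,-1],[0,0,0,-0.098,-0.855,0,-1],[0,0,0,-0.098,-0.855,0,-1],[0,0,0,-0.1,-0.855,0,-1],[0,0,0,-0.1,-0.855,0,-1],[0,0,0,0,-0.35,0.7,-1],[0,0,0,0,0,0,-1],[0,0,0,0,0,0,-1],[0,0,0,0,0,0,-1]]]'

```text
t: 22.32
eef_pos: [0.5591, -0.0454, 0.3903]
ee_rot: [-3.142, 0.001, -2.903]
force: [-0.1, 0.0, -1.9]
width: 0.0139
```

```bash
cat > look.py <<'E'
from h import *
import sys
np.set_printoptions(precision=4,suppress=True)
tag=sys.argv[1]
s=arm.get_state()
for k in ('t','q','eef_pos','ee_rot','force','moment','width'): print(k,np.round(s[k],4))
e=s['eef_pos']
p,d=arm.grab_frame("side");cv2.imwrite(f"pics/s{tag}.png",cv2.resize(p[110:260,220:380,::-1],None,fx=4,fy=4,interpolation=cv2.INTER_CUBIC))
P=cloud("side",d);a=.2375
R=np.array([[np.cos(a),np.sin(a)],[-np.sin(a),np.cos(a)]])
L=(P[...,:2]-[.5583,-.0425])@R.T;z=P[...,2]
print("tool in mill",R@(e[:2]-[.5583,-.0425]))
zt=e[2]-.2675
m=(d>0)&(abs(L[...,0])<.03)&(abs(L[...,1])<.03)
for lo in np.arange(zt-.005,zt+.09,.01):
  k=m&(z>=max(lo,.106))&(z<lo+.01)
  if k.sum()>4: print("gauge h",round(lo-zt,3),k.sum(),"x",np.percentile(L[k][:,0],[3,50,97]).round(4),"y",np.percentile(L[k][:,1],[3,50,97]).round(4))
k=(d>0)&(z>.09)&(z<.106)&(abs(L[...,0])<.046)&(abs(L[...,1])<.035)&(np.minimum(abs(L[...,1]+.0),9)<9)
q=L[k];print("plates x",np.percentile(q[:,0],[1,99]),"hist",np.histogram(q[:,1],bins=np.arange(-.024,.018,.001))[0])
E
python3 look.py 8
```

```text
t 22.325
q [ 0.268   0.182  -0.2646  0.     -1.1235 -1.6005]
eef_pos [ 0.5591 -0.0454  0.3903]
ee_rot [-3.1416  0.0006 -2.9033]
force [-0.1064  0.0487 -1.8908]
moment [ 0.0254 -0.1428  0.0339]
width 0.0139
tool in mill [ 0.0001 -0.003 ]
gauge h -0.005 22 x [-0.0119 -0.0014  0.0165] y [-0.0064 -0.005  -0.0011]
gauge h 0.005 29 x [-0.0132  0.002   0.0193] y [-0.0072 -0.0059 -0.0033]
gauge h 0.015 32 x [-0.0122  0.0015  0.0188] y [-0.0082 -0.0064 -0.0016]
gauge h 0.025 30 x [-0.0122 -0.      0.0202] y [-0.0089 -0.007  -0.0021]
gauge h 0.035 40 x [-0.0122 -0.0025  0.0187] y [-0.009  -0.0073  0.0017]
gauge h 0.045 36 x [-0.0137 -0.0024  0.0181] y [-0.0102 -0.0078 -0.0013]
gauge h 0.055 28 x [-0.0131 -0.0074  0.0171] y [-0.0111 -0.0085  0.0015]
gauge h 0.065 61 x [-0.0194 -0.0084  0.0251] y [-0.0196 -0.0144  0.0091]
gauge h 0.075 43 x [-0.0153 -0.0058  0.0171] y [-0.0179 -0.0102  0.0012]
gauge h 0.085 43 x [-0.0144 -0.0094  0.0075] y [-0.0266 -0.0102  0.0165]
plates x [-0.0362  0.0408] hist [ 0  0  0  0  4 11  7 10 10 10  9 20 18  7  3  1  0  0  1  0  0  0  0  2
  1 11 14 15  9 19 15  7  4  1  0  1  1  1  1  0  0]
```

View pics/s8.png

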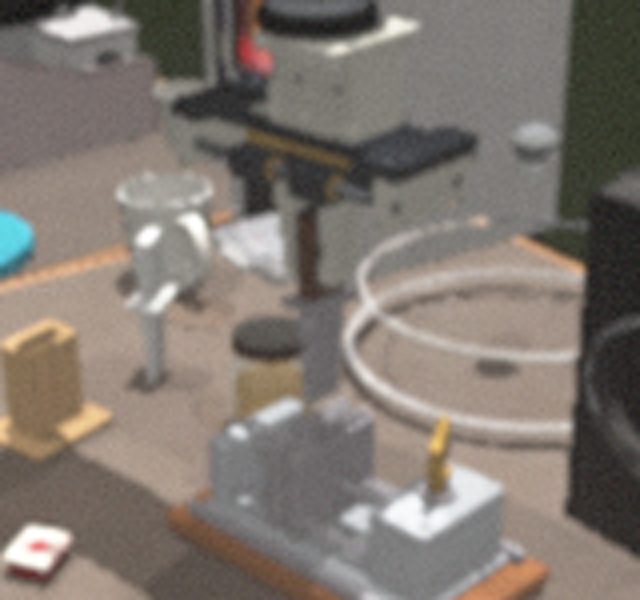

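Run:
```python
from h import *
a=.2375
R=np.array([[np.cos(a),np.sin(a)],[-np.sin(a),np.cos(a)]])
for n in("side","top"):
  d=np.load(f"pics/{n}5.npy");P=cloud(n,d);L=(P[...,:2]-[.5583,-.0425])@R.T;z=P[...,2]
  b=(d>0)&(abs(L[...,0])<.036)&(abs(L[...,1])<.035)
  k=b&(z>.096)&(z<.112);print(n,np.histogram(L[k][:,1],bins=np.arange(-.024,.0181,.001))[0],np.median(z[k]))
  k=b&(z>.05)&(z<.088)&(L[...,1]<-.012);print("face",k.sum(),np.percentile(L[k][:,1],[10,50,90]))
  k=b&(z>.05)&(z<.088)&(L[...,1]>.003);print("faceback",k.sum(),np.percentile(L[k][:,1],[10,50,90]))
```

```text
side [ 0  0  0  0  0  0  0  1  2  2 10 12  5  1  0  0  0  0  0  0  0  0  0  0
  0  0  4 10  6 10 11  6  6  0  0  0  0  0  0  0  0  0] 0.09996903735917595
face 218 [-0.02050165 -0.01796197 -0.01626506]
faceback 26 [0.00319096 0.01005385 0.0145508 ]
top [0 0 0 0 0 1 5 7 3 4 9 7 7 8 9 9 7 2 0 0 0 0 0 0 0 1 8 7 7 8 9 9 7 8 4 8 6
 5 0 0 0 0] 0.10054270144767385
face 25 [-0.03407005 -0.02835332 -0.02244767]
faceback 48 [0.01362297 0.0206038  0.03225524]
```

Request:
carry_out --targets '[[[0,0,0,0,0,0.2,-1],[0,0,0,0,0,0.25,-1],[0,0,0,0,0,0.25,-1],[0,0,0,0,0,0.25,-1],[0,0,0,0,0,0.25,-1],[0,0,0,0,0,0,-1],[0,0,0,0,0,0,-1]]]'

```text
t: 23.25
eef_pos: [0.5592, -0.0459, 0.36]
ee_rot: [-3.141, 0.0, -2.904]
force: [-0.1, -0.4, -1.7]
width: 0.0139
```

```bash
python3 look.py 9
```

```text
t 23.25
q [ 0.267   0.2066 -0.3067  0.0001 -1.0574 -1.6005]
eef_pos [ 0.5592 -0.0459  0.36  ]
ee_rot [-3.1415  0.0001 -2.9042]
force [-0.069  -0.4206 -1.7108]
moment [ 0.1764 -0.0991  0.0212]
width 0.0139
tool in mill [ 0.0001 -0.0035]
gauge h 0.005 7 x [-0.0132 -0.0095  0.0099] y [-0.0091 -0.0058 -0.0007]
gauge h 0.015 29 x [-0.0128  0.0042  0.018 ] y [-0.0084 -0.0069 -0.0013]
gauge h 0.025 31 x [-0.0128 -0.0012  0.0201] y [-0.0098 -0.0073 -0.0017]
gauge h 0.035 30 x [-0.0127  0.0015  0.0177] y [-0.0106 -0.0081 -0.0024]
gauge h 0.045 36 x [-0.0125 -0.0031  0.0163] y [-0.0107 -0.0092  0.0008]
gauge h 0.055 27 x [-0.0132 -0.0063  0.0162] y [-0.0112 -0.0086  0.0005]
gauge h 0.065 66 x [-0.02   -0.0081  0.0259] y [-0.0194 -0.0148  0.0079]
gauge h 0.075 40 x [-0.0185 -0.007   0.0158] y [-0.0171 -0.0107  0.0004]
gauge h 0.085 36 x [-0.0137 -0.01    0.0087] y [-0.0276 -0.0104  0.0144]
plates x [-0.0367  0.0418] hist [ 0  0  0  1 12  6 15  8 10 11 15 14  8  5  4  1  6 13  4  1  1  1  0  3
  4  8  6  4 11  3  6  4  3  1  0  1  1  0  0  1  0]
```

View pics/s9.png

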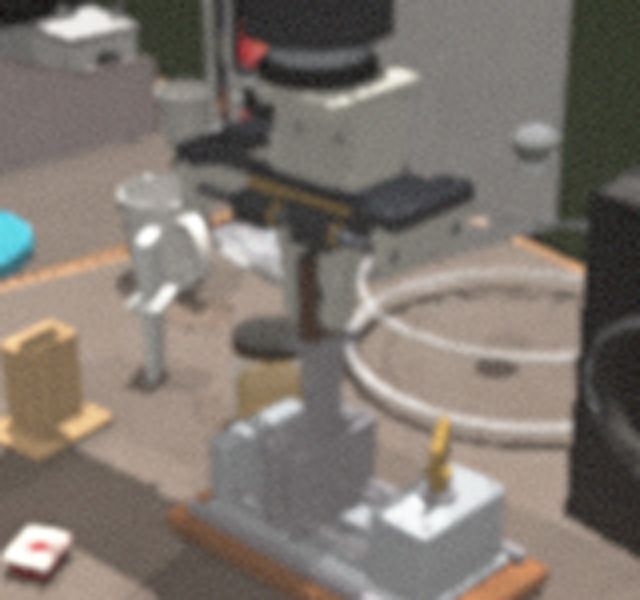

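Request:
carry_out --targets '[[[0,0,0,0,0,0.2,-1],[0,0,0,0,0,0.2,-1],[0,0,0,0,0,0.1,-1],[0,0,0,0,0,0,-1],[0,0,0,0,0,0,-1]]]'

```text
t: 23.92
eef_pos: [0.5592, -0.0459, 0.3475]
ee_rot: [-3.142, -0.0, -2.904]
force: [0.3, 0.7, -0.8]
width: 0.0138
```

Request:
carry_out --targets '[[[0,0,0,0,0,0.1,-1],[0,0,0,0,0,0.1,-1],[0,0,0,0,0,0,-1],[0,0,0,0,0,0,-1]]]'

```text
t: 24.42
eef_pos: [0.5591, -0.0459, 0.3424]
ee_rot: [3.142, -0.0, -2.904]
force: [0.2, 1.1, -2.1]
width: 0.0138
```

```bash
cat > st.py <<'E'
from h import *
s=arm.get_state()
for k in ('t','eef_pos','ee_rot','force','moment','width'): print(k,np.round(s[k],4))
a=.2375
R=np.array([[np.cos(a),np.sin(a)],[-np.sin(a),np.cos(a)]])
print("F mill",(R@s['force'][:2]).round(2),"pos mill",(R@(s['eef_pos'][:2]-[.5583,-.0425])).round(4),"tip z",s['eef_pos'][2]-.2675)
E
python3 st.py
```

```text
t 24.425
eef_pos [ 0.5591 -0.0459  0.3424]
ee_rot [ 3.1416e+00 -2.0000e-04 -2.9043e+00]
force [ 0.2271  1.0564 -2.0967]
moment [ 0.1944 -0.027   0.0269]
width 0.0138
F mill [0.47 0.97] pos mill [-0.     -0.0035] tip z 0.07485826930004308
```

Request:
carry_out --targets '[[[0,0,0,0,0.06,0,-1],[0,0,0,0,0,0,-1],[0,0,0,0,0,0,-1]]]'

```text
t: 24.8
eef_pos: [0.5588, -0.0444, 0.3425]
ee_rot: [-3.142, 0.0, -2.904]
force: [-0.1, -1.1, -0.5]
width: 0.0138
```

```bash
python3 st.py; python3 look.py 10 | tail -14
```

```text
t 24.8
eef_pos [ 0.5588 -0.0444  0.3425]
ee_rot [-3.1415e+00  1.0000e-04 -2.9042e+00]
force [-0.081  -1.1446 -0.5302]
moment [ 0.0246 -0.1516  0.0284]
width 0.0138
F mill [-0.35 -1.09] pos mill [ 0.    -0.002] tip z 0.07498134562331776
ee_rot [-3.1415  0.0001 -2.9042]
force [-0.081  -1.1446 -0.5302]
moment [ 0.0246 -0.1516  0.0284]
width 0.0138
tool in mill [ 0.    -0.002]
gauge h 0.025 12 x [-0.0123  0.0001  0.0155] y [-0.0083 -0.0059  0.0013]
gauge h 0.035 35 x [-0.0145  0.      0.0192] y [-0.0089 -0.0065  0.0006]
gauge h 0.045 35 x [-0.0133 -0.0008  0.0194] y [-0.009  -0.0066 -0.0003]
gauge h 0.055 26 x [-0.0137 -0.0054  0.019 ] y [-0.0093 -0.0069  0.0017]
gauge h 0.065 67 x [-0.0196 -0.0087  0.0252] y [-0.0182 -0.0119  0.012 ]
gauge h 0.075 33 x [-0.0145 -0.0058  0.017 ] y [-0.0147 -0.0089  0.0001]
gauge h 0.085 38 x [-0.014  -0.0097  0.0128] y [-0.0252 -0.009   0.015 ]
plates x [-0.0366  0.0417] hist [ 0  0  0  0  4  9 11 14  6  9 14 12 20  7  3  0  3  8  7  3  2  1  2  1
  6  6  6 10 10  7  3  1  4  2  2  1  0  1  0  0  0]
```

Request:
carry_out --targets '[[[0,0,0,0,0,0.05,-1],[0,0,0,0,0,0.05,-1],[0,0,0,0,0,0,-1],[0,0,0,0,0,0,-1]]]'

```text
t: 25.35
eef_pos: [0.5588, -0.0444, 0.3399]
ee_rot: [3.142, -0.0, -2.904]
force: [-0.7, -0.6, -2.4]
width: 0.0139
```

```bash
python3 st.py
```

```text
t 25.35
eef_pos [ 0.5588 -0.0444  0.3399]
ee_rot [ 3.1416 -0.     -2.9043]
force [-0.6866 -0.5649 -2.3596]
moment [ 0.0914 -0.0954 -0.0351]
width 0.0139
F mill [-0.8  -0.39] pos mill [ 0.    -0.002] tip z 0.07238796032966477
```

```bash
cat > av.py <<'E'
from h import *
import sys
N=int(sys.argv[1]) if len(sys.argv)>1 else 12
a=.2375
R=np.array([[np.cos(a),np.sin(a)],[-np.sin(a),np.cos(a)]])
F=[];Mo=[]
for i in range(N):
    s=arm.get_state();F.append(s['force']);Mo.append(s['moment']);arm.grab_frame("side")
F=np.array(F);Mo=np.array(Mo)
f=F.mean(0);m=Mo.mean(0)
print("t",s['t'],"tipz",round(s['eef_pos'][2]-.2675,4),"pos",s['eef_pos'].round(4),"mill",(R@(s['eef_pos'][:2]-[.5583,-.0425])).round(4),"rot",s['ee_rot'].round(4))
print("F mill",(R@f[:2]).round(2),"Fz",f[2].round(2),"std",F.std(0).round(2),"M mill",(R@m[:2]).round(3),m[2].round(3),"std",Mo.std(0).round(3),"w",s['width'])
E
python3 av.py
```

```text
t 25.9 tipz 0.0724 pos [ 0.5588 -0.0444  0.3399] mill [ 0.    -0.002] rot [-3.1416  0.     -2.9042]
F mill [-0.   -0.12] Fz -1.44 std [0.59 0.36 0.56] M mill [ 0.03  -0.149] -0.014 std [0.034 0.026 0.028] w 0.013698450682658465
```

Request:
carry_out --targets '[[[0,0,0,0,0,0.06,-1],[0,0,0,0,0,0.06,-1],[0,0,0,0,0,0,-1]]]'

```text
t: 26.32
eef_pos: [0.5587, -0.0444, 0.3367]
ee_rot: [3.142, -0.0, -2.904]
force: [-0.0, 0.4, -1.6]
width: 0.0142
```

```bash
python3 av.py
```

```text
t 26.875 tipz 0.0694 pos [ 0.5588 -0.0444  0.3369] mill [ 0.    -0.002] rot [ 3.1416e+00  1.0000e-04 -2.9042e+00]
F mill [0.27 0.55] Fz -1.48 std [0.49 0.47 0.43] M mill [ 0.068 -0.156] 0.011 std [0.036 0.029 0.04 ] w 0.013763870793656673
```

Request:
carry_out --targets '[[[0,0,0,0,0,0.06,-1],[0,0,0,0,0,0.06,-1],[0,0,0,0,0,0,-1]]]'

```text
t: 27.3
eef_pos: [0.5587, -0.0444, 0.3337]
ee_rot: [3.142, -0.0, -2.904]
force: [0.3, 0.4, -2.4]
width: 0.0138
```

```bash
python3 av.py 10
```

```text
t 27.75 tipz 0.0664 pos [ 0.5588 -0.0444  0.3339] mill [-0.    -0.002] rot [-3.1416 -0.     -2.9042]
F mill [0.1  0.14] Fz -1.85 std [0.39 0.49 0.42] M mill [ 0.077 -0.134] 0.015 std [0.043 0.028 0.05 ] w 0.014076168754926704
```

Request:
carry_out --targets '[[[0,0,0,0,0,0.06,-1],[0,0,0,0,0,0.06,-1],[0,0,0,0,0,0,-1]]]'

```text
t: 28.18
eef_pos: [0.5588, -0.0444, 0.3308]
ee_rot: [3.142, -0.0, -2.904]
force: [-0.1, 0.2, -2.3]
width: 0.0136
```

```bash
python3 av.py 10
```

```text
t 28.625 tipz 0.0634 pos [ 0.5588 -0.0444  0.3309] mill [-0.    -0.002] rot [ 3.1416 -0.     -2.9043]
F mill [0.49 0.06] Fz -2.46 std [0.35 0.38 0.56] M mill [ 0.111 -0.308] 0.017 std [0.026 0.025 0.027] w 0.014072935639481367
```

```bash
python3 av.py 10; python3 look.py 11|tail -10
```

```text
t 29.125 tipz 0.0634 pos [ 0.5587 -0.0444  0.3309] mill [-0.    -0.002] rot [ 3.1416e+00 -1.0000e-04 -2.9043e+00]
F mill [0.28 0.47] Fz -2.28 std [0.48 0.41 0.42] M mill [ 0.089 -0.248] 0.008 std [0.029 0.039 0.03 ] w 0.013636672976445873
width 0.0137
tool in mill [-0.    -0.002]
gauge h 0.035 9 x [-0.0121  0.      0.0208] y [-0.0076 -0.006   0.0004]
gauge h 0.045 33 x [-0.0142 -0.0011  0.0182] y [-0.0089 -0.007   0.0009]
gauge h 0.055 27 x [-0.0133 -0.0052  0.0174] y [-0.0102 -0.0076  0.001 ]
gauge h 0.065 64 x [-0.0204 -0.0067  0.0235] y [-0.0186 -0.0125  0.01  ]
gauge h 0.075 33 x [-0.0181 -0.0111  0.0122] y [-0.0164 -0.0086  0.    ]
gauge h 0.085 36 x [-0.0135 -0.0096  0.0089] y [-0.0252 -0.0091  0.015 ]
plates x [-0.0365  0.041 ] hist [ 0  0  0  1  3 18 11  8  2 14 14 20 10  5  3  1  4 12  4  3  0  1  2  2
  3  3 11  9  7  4  6  4  1  0  2  1  2  0  0  0  0]
```

View pics/s11.png

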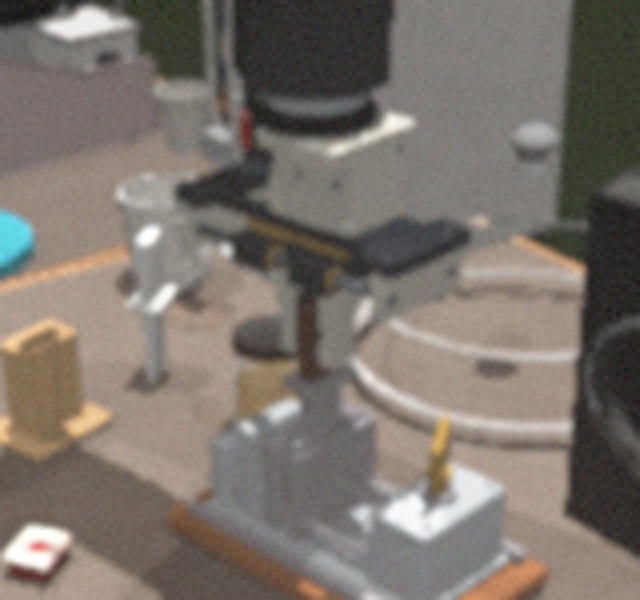

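Request:
carry_out --targets '[[[0,0,0,0,0,0.04,-1],[0,0,0,0,0,0.04,-1],[0,0,0,0,0,0,-1]]]'

```text
t: 29.6
eef_pos: [0.5589, -0.0444, 0.3289]
ee_rot: [-3.142, 0.0, -2.904]
force: [0.2, 1.3, -1.4]
width: 0.0135
```

```bash
python3 av.py 10
```

```text
t 30.05 tipz 0.0615 pos [ 0.5588 -0.0444  0.329 ] mill [ 0.0001 -0.0019] rot [ 3.1416e+00  2.0000e-04 -2.9042e+00]
F mill [0.15 0.25] Fz -0.9 std [0.41 0.56 0.34] M mill [ 0.114 -0.374] 0.008 std [0.028 0.038 0.021] w 0.013546368004574136
```

Request:
carry_out --targets '[[[0,0,0,0,0,0.04,-1],[0,0,0,0,0,0.04,-1],[0,0,0,0,0,0,-1]]]'

```text
t: 30.48
eef_pos: [0.5588, -0.0444, 0.3268]
ee_rot: [-3.142, -0.0, -2.904]
force: [0.3, 1.1, -0.5]
width: 0.0138
```

```bash
python3 av.py 10
```

```text
t 30.925 tipz 0.0594 pos [ 0.5588 -0.0444  0.3269] mill [ 0.     -0.0019] rot [ 3.1416e+00 -1.0000e-04 -2.9042e+00]
F mill [0.33 0.19] Fz -0.95 std [0.44 0.51 0.55] M mill [ 0.124 -0.295] 0.016 std [0.022 0.03  0.019] w 0.013582798830424566
```

Request:
carry_out --targets '[[[0,0,0,0,0,0.04,-1],[0,0,0,0,0,0.04,-1],[0,0,0,0,0,0,-1]]]'

```text
t: 31.35
eef_pos: [0.5588, -0.0444, 0.3249]
ee_rot: [-3.142, 0.0, -2.904]
force: [0.1, 1.1, -0.7]
width: 0.0136
```

```bash
python3 av.py 10
```

```text
t 31.8 tipz 0.0574 pos [ 0.5588 -0.0444  0.3249] mill [ 0.0001 -0.002 ] rot [ 3.1416e+00  1.0000e-04 -2.9042e+00]
F mill [0.47 0.23] Fz -0.28 std [0.32 0.49 0.41] M mill [ 0.136 -0.318] -0.013 std [0.023 0.035 0.026] w 0.013735858365482845
```

Request:
carry_out --targets '[[[0,0,0,0,0.03,0.04,-1],[0,0,0,0,0,0.04,-1],[0,0,0,0,0,0,-1]]]'

```text
t: 32.22
eef_pos: [0.5586, -0.0437, 0.3229]
ee_rot: [-3.142, 0.0, -2.904]
force: [1.8, 0.4, 0.3]
width: 0.0141
```

```bash
python3 av.py 10
```

```text
t 32.675 tipz 0.0554 pos [ 0.5586 -0.0437  0.3229] mill [ 0.     -0.0012] rot [ 3.1416e+00 -1.0000e-04 -2.9042e+00]
F mill [ 0.73 -0.2 ] Fz 0.01 std [0.48 0.38 0.37] M mill [ 0.049 -0.372] 0.014 std [0.029 0.033 0.031] w 0.013844225292881417
```

Request:
carry_out --targets '[[[0,0,0,0,0,0.04,-1],[0,0,0,0,0,0.04,-1],[0,0,0,0,0,0,-1]]]'

```text
t: 33.1
eef_pos: [0.5586, -0.0437, 0.3209]
ee_rot: [-3.142, 0.0, -2.904]
force: [-0.3, 1.4, 0.1]
width: 0.0137
```

```bash
python3 av.py 12
```

```text
t 33.65 tipz 0.0534 pos [ 0.5586 -0.0437  0.3209] mill [ 0.     -0.0012] rot [-3.1416  0.     -2.9042]
F mill [0.68 0.27] Fz 0.82 std [0.46 0.59 0.55] M mill [ 0.058 -0.349] -0.002 std [0.031 0.032 0.026] w 0.013678135452654049
```

```bash
python3 - <<'E'
from h import *
s=arm.get_state();e=s['eef_pos']
p,d=arm.grab_frame("side");cv2.imwrite("pics/s12.png",cv2.resize(p[110:260,220:380,::-1],None,fx=4,fy=4,interpolation=cv2.INTER_CUBIC))
def prof(d,e,psi):
    P=cloud("side",d);L=P[...,:2]-e[:2];x=L@[np.cos(psi),np.sin(psi)];y=L@[np.sin(psi),-np.cos(psi)];z=P[...,2]-e[2]
    m=(d>0)&(abs(x)<.024)&(y>-.022)&(y<-.0115)&(z<-.17)&(z>-.215)
    return m.sum(),np.percentile(z[m],[5,50,95]).round(4),np.percentile(x[m],[5,50,95]).round(4)
print(prof(d,e,s['ee_rot'][2]))
print(prof(np.load("pics/side7.npy"),np.array([.4626,.2164,.4066]),-2.7941))
P=cloud("side",d);k=(d>0)&(abs(P[...,0]-.583)<.05)&(abs(P[...,1]+.145)<.05)&(P[...,2]>.108)&(P[...,2]<.15)
q=P[k];v=np.linalg.svd(q[:,:2]-q[:,:2].mean(0))[2][0];print("key",(.2375-np.arctan2(v[1],v[0]))%np.pi,k.sum())
E
python3 av.py 10
```

```text
(np.int64(41), array([-0.1973, -0.1935, -0.1724]), array([-0.0194,  0.0022,  0.0154]))
(np.int64(35), array([-0.197 , -0.1937, -0.1705]), array([-0.0199,  0.0024,  0.0185]))
key 2.6550046637183664 68
t 34.2 tipz 0.0534 pos [ 0.5586 -0.0437  0.3209] mill [ 0.     -0.0012] rot [ 3.1416 -0.     -2.9043]
F mill [0.7  0.15] Fz 0.5 std [0.49 0.3  0.37] M mill [ 0.068 -0.431] 0.011 std [0.019 0.05  0.029] w 0.01393736101602008
```

View pics/s12.png

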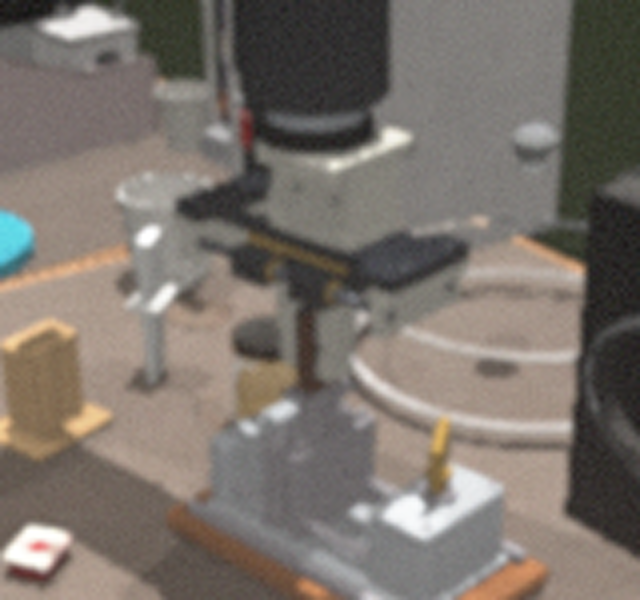

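```bash
python3 -c "
from station import arm
print(arm.job_done())"
```

```text
the job is handed in; nothing more can be done
None
```

I wound the key to its stop, let go of it, and slid the bare steel gauge into the middle of the gap. I handed the job in at about 34 s, still holding the gauge by its handle.

- **Key:** One grip was enough. The turning moment jumped from about 0.15 to 0.74 N m at the end, which I took as the stop. After release the cameras read the key at 2.60 and 2.65 rad, and a side view at the end still read about 2.65.
- **Gauge:** It came straight up out of the stand and did not slip in the grip. The shoulder sat at the same height below the tool, within 0.2 mm, before and after.
- **Fit:** First contact came with the blade's tip at roughly 62 mm above the table. I stopped with the tip at about 53 mm, where the drag was 2.0 to 2.4 N above the free weight. I worked out about 1 mm of give in the sprung plate, or 2.5 to 3 N on each plate. Force across the gap was about 0.2 N, and the tool was upright and square to within 0.01 rad.
- **Checks that were less clean:**
  - Force readings were noisy (about 0.5 N), so I averaged 10 to 12 of them.
  - A small moment and a 0.7 N force along the gap remained that I did not explain.
  - The two cameras placed the mill differently by 1 to 2 mm, so I centred the blade partly by the contact forces.

The arm touched none of the other breakfast things.

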